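# Lay out a turbocharger rebuild

## Task

Set the bench up for a turbo rebuild: lay the wide steel nozzle ring flat and centred on top of the turbine housing, then stand the bearing housing, shaft stub up, centred on top of that ring. In the shallow tray, stand the compressor wheel nose up in the middle bay, next to the bolts, and lay the small brass thrust collar flat in the empty end bay, so that the wheel sits between bolts and collar. Press the little engineer's square fully home into its foam cut-out, and leave the oil bottle and the screwdriver where they are.

Things in the scene. Friction and masses are not known exactly. Their poses are not given: they have to be found in the camera images.
- turbine_housing: Fixed dark cast-iron turbine housing, a round body (largest diameter 120 mm) with a flat round top face 88 mm across at height 70 mm; a square inlet duct, 56 mm high at most, sticks out of its +x, +y side to x = 90 mm. Origin: on the bench under the centre of the top face; z up.
- foam_block: Fixed grey foam block, 32 mm high, 115 x 90 mm (x -30..85, y -45..45 mm), with a black-floored L-shaped cut-out 12 mm deep (floor at z = 20 mm), 2 mm wider all round than the engineer's square. Origin: on the bench, straight under where the square's origin belongs; the square's x axis must point along the block's x axis (z up), so the long bar of the L lies along x from 8 to 63 mm at y 5..25 mm.
- parts_tray: Fixed shallow grey-painted steel tray, 70 x 202 mm, floor 3 mm thick, walls 4 mm thick and 10 mm high; three bays in a row along its y axis, each 62 x 62 mm inside, centred at y = -66, 0 and +66 mm. The bay at y = -66 holds three bolts (fixed there); the others are empty. Origin: under the centre of the middle bay, on the bench; z up.
- nozzle_ring: Loose steel ring lying flat, 60 mm outside and 36 mm inside diameter, 16 mm high, dark slots round its rim, 0.16 kg. Origin: centre of its underside; z up along its axis. Top and bottom faces are flat and alike in size.
- bearing_housing: Loose steel spool-shaped bearing housing standing upright: bottom flange 60 mm across (z 0..10 mm), waist 38 mm, top flange 54 mm across (z 46..60 mm), and a thin shaft stub 8 mm across on top up to z = 74 mm; a short pipe boss (looks only) sticks out 24 mm along +x at z = 30 mm. About 0.55 kg. Origin: centre of its underside; z up.
- compressor_wheel: Loose aluminium compressor wheel, back disc down: disc 48 mm across and 4 mm thick, blades up to z = 24 mm, and a plain round nose 14 to 15 mm across from z = 24 to 40 mm to grip it by. About 0.11 kg. Origin: centre of its underside; z up.
- thrust_collar: Loose small brass collar lying flat, 34 mm outside and 16 mm inside diameter, 20 mm high, 0.09 kg. Origin: centre of its underside; z up.
- square: Loose small steel engineer's square lying flat, L-shaped: a thick stock 16 mm (x) by 50 mm (y), 22 mm high, and a thin blade 20 mm wide (y 5..25 mm) at z 0..5 mm (flush with the underside), reaching from the stock to x = 63 mm. About 0.16 kg. Grip the stock across its 16 mm. Origin: centre of the stock's underside; x along the blade, z up. Home in its foam it stands 10 mm above the foam.
- oil_bottle: Bystander: loose white bottle, 48 mm diameter, 110 mm high, standing. Origin: centre of its underside. Leave alone.
- screwdriver: Bystander: loose screwdriver with black handle, 170 mm long, lying on the bench along its x axis. Leave alone.

How it is judged (in metres and radians):
On the way, in this order (a step that is already met when the one before it is completed fails the run):
1. the nozzle ring lies on the turbine housing, released (horizontal distance between nozzle_ring and turbine_housing below 0.01 m and z of nozzle_ring in the frame of turbine_housing between 0.066 and 0.074 m and linear speed of nozzle_ring below 0.02 m/s and angle between nozzle_ring's own z axis and vertical below 0.12 rad and contact force between nozzle_ring and the fingers below 0.1 N), for 0.2 s.
2. the bearing housing stands on the nozzle ring on the turbine housing, released (horizontal distance between nozzle_ring and turbine_housing below 0.01 m and z of nozzle_ring in the frame of turbine_housing between 0.066 and 0.074 m and linear speed of each of nozzle_ring, bearing_housing below 0.02 m/s and angle between each of nozzle_ring, bearing_housing's own z axis and vertical below 0.12 rad and horizontal distance between bearing_housing and nozzle_ring below 0.01 m and z of bearing_housing in the frame of turbine_housing between 0.081 and 0.091 m and contact force between bearing_housing and the fingers below 0.1 N), for 0.2 s.
At the end, for the whole second after the job is handed in: Upright and at rest: ring on the turbine housing, within 10 mm of centre; bearing housing on the ring, within 10 mm; wheel on the floor of the middle bay (15 mm each way), collar on that of the empty end bay (18 mm); square within 3 mm of its pocket's floor, 6 mm sideways, 0.12 rad (horizontal distance between nozzle_ring and turbine_housing below 0.01 m and z of nozzle_ring in the frame of turbine_housing between 0.066 and 0.074 m and linear speed of each of nozzle_ring, bearing_housing, compressor_wheel, thrust_collar, square below 0.02 m/s and angle between each of nozzle_ring, bearing_housing, compressor_wheel, thrust_collar, square's own z axis and vertical below 0.12 rad and horizontal distance between bearing_housing and nozzle_ring below 0.01 m and z of bearing_housing in the frame of turbine_housing between 0.081 and 0.091 m and x of compressor_wheel in the frame of parts_tray between -0.015 and 0.015 m and y of compressor_wheel in the frame of parts_tray between -0.015 and 0.015 m and z of compressor_wheel in the frame of parts_tray between 0 and 0.006 m and x of thrust_collar in the frame of parts_tray between -0.018 and 0.018 m and y of thrust_collar in the frame of parts_tray between 0.048 and 0.084 m and z of thrust_collar in the frame of parts_tray between 0 and 0.006 m and horizontal distance between square and foam_block below 0.006 m and z of square in the frame of foam_block between 0.017 and 0.023 m and angle between the x axis of square and the x axis of foam_block, either way round below 0.12 rad); the robot touches nothing.
It fails at once if the oil bottle is moved by more than 30 mm (distance of oil_bottle from where it was at the start of the episode above 0.03 m).
It fails at once if the screwdriver is moved by more than 30 mm (distance of screwdriver from where it was at the start of the episode above 0.03 m).
It also fails if it takes over 112 s, if anything falls off the work surface, if the arm or the gripper's body presses on something with over 40 N, if the wrist force passes 120 N, or if a joint passes its speed limit or range.

## Robot

A 6-joint arm with a two-finger parallel gripper is mounted at the origin on the work surface. World frame = base frame: x ahead of the robot, y to its left, z up, the work surface at z = 0. Lengths are in m, angles in degrees, forces in N, time in s.
With the tool pointing down it reaches from about 0.35 to 0.875 m from the base axis. Payload 4.2 kg.
Tool frame: the origin (TCP) lies on the centre line of the jaws, within the pads' length; the fingertips stand 25 mm ahead of it and the grasp point (between the pads) lies 6 mm ahead of it (finger_overhang is the distance from the TCP to the fingertips, in m); z points along the fingers, y is the line along which they close (so a half turn about z gives the same grasp; the last joint's range is limited). The gripper opens to 87 mm and grips with 3 to 60 N. Pads are 19 mm wide; open, the fingers measure 117 mm over their backs; the gripper's body (75 mm by 190 mm) begins 51 mm behind the grasp point.
Start: joints at [83.572, 22.042, 0.453, 0, -68.411, -14.817], TCP at [0.226, 0.583, 0.248] pointing down, gripper open.
Joint ranges: [-179.83, 179.83], [-69.29, 118.12], [-61.27, 80.66], [-181.25, 117.63], [-171.15, -9.14], [-177.46, 177.46]. Speed limits (degrees/s): [159.86, 159.86, 180, 180, 180, 180].

## Interface

Orientations are given as a 3x3 rotation matrix whose columns are the frame's x, y, z axes.
In Python, from station import sense, capture, finish_job, spot_in, tip_of, finger_overhang gives the robot as it stands. The module is installed in compiled form; this text tells all that it offers.
- The arm moves only by the tool servo_tool, never from a script. Its arguments are lists of equal length, an entry for each row: "slide": the shift along the tool's x, y, z in m, a list of three; "spin": the turn about the tool's z in degrees; "grip": the closure, from 0 (fully open) to 1 (shut). A call has exactly 5 rows; each row is the pose to reach, as a shift and turn from the pose commanded when the call began, along the tool's axes at that moment; what a row does not reach only later rows make up. A row lasts 1/12 s, in which the tool goes at most 41.7 mm and 7.16 degrees, less where a joint would pass 70% of its speed; a pose out of reach is approached as far as the arm can. A call with a gripper value outside its range is refused whole. The fingers move at their own pace and stop on an object; the grip force is fixed at half the most. Time passes only in rows, so rows that repeat a pose let the fingers close, or fill a call up. It gives the time, the measured TCP pose, the force, the opening and the grip force at its end, in the units of the state.
- sense(): the state, without advancing time (a new reading comes with each control period).
- capture(name): name is "side" or "top" or "wrist"; returns a dict with "pixels" (384x512x3 uint8, blue, green, red), "depth" (384x512 float32, m along the optical axis (not along the pixel's ray), 0 where there is no reading), "fx", "fy", "cx", "cy" (pixels), "R" (3x3) and "t" (3): a world point X has camera coordinates R X + t; the wrist camera has in their place "hand_eye" (4x4, takes a point from camera to tool coordinates, whose origin is the TCP and whose axes are the flange's). Camera axes: x right, y down, z forward; pixel columns grow to the right and rows downward; lengths in m; the calibration is good to about 2 mm. A picture is of the moment at which its call begins: read the wrist's pose just before it.
- finish_job(): hands the job in; it is judged then, once.
Trained networks look in the newest picture that a camera, given by its name, has taken for a name from the list of things; names that differ only in an ending like _2 or _b are one class to them, and where a whole thing is asked for, a point or a joint stands for the part that bears it (a point fixed in the world has none). Each returns a list of dicts, best first, with "conf" (0 to 1); they miss things now and then, are a little off and sometimes report something else, mostly with a low value. They report only what shows in the picture. A call takes as long as a camera call.
- spot_in(thing, camera): "point" ([x, y, z] in m, in world coordinates, good to about 4 mm: the middle of the surface that is visible of it).
- tip_of(thing, camera): "point" ([x, y, z] in m, in world coordinates, good to about 4 mm: a listed point, or the origin of a listed thing).
The state is a dict: "time_s": time; "joints": joint angles; "joint_velocities": joint speeds; "effort": joint torques, N m; "tcp_pos": TCP position; "ee_rot": TCP orientation; "wrist_force": force on the tool from outside, world axes, zero at the start; "moment": the same for the moment, N m; "gripper_width": opening from 0.0 (shut) to 1.0 (fully open); "gripper_force": force on a finger pad.
Only numpy, scipy, OpenCV 4.12 (cv2) and the standard library are available. Lean on these libraries where they do the work, as an engineer would, in place of code of your own. Each camera call takes 0.05 s, during which the arm holds its last target. There are 200 camera calls.

## Working session

There is one attempt and no reset: what is moved stays moved. The work goes in short steps, Python scripts to look and compute and a tool call to move; the robot and the scene stay as the last step left them, time stands still between calls to the robot, and variables do not carry over. Pictures are saved under pics/ and viewed, at most 14 in all, crops included, and the job is handed in when it is done.

Besides the shell and the picture viewer there is one more tool, called after "Call:" as a command line: name --pt "numbers of a row" for each row, then --argument value for the rest. servo_tool: Moves the arm, as the interface text tells. Its arguments: {"type":"object","properties":{"slide":{"type":"array"},"spin":{"type":"array"},"grip":{"type":"array"}},"required":["slide","spin","grip"]}

```bash
mkdir -p pics; cat > h.py <<'E'
import numpy as np, cv2
from station import *
def shot(n,f=None):
    s=sense(); c=capture(n)
    if n=="wrist":
        T=np.eye(4);T[:3,:3]=s["ee_rot"];T[:3,3]=s["tcp_pos"];M=T@np.array(c["hand_eye"]) # cam->world
    else:
        R=np.array(c["R"]);t=np.array(c["t"]);M=np.eye(4);M[:3,:3]=R.T;M[:3,3]=-R.T@t
    c["M"]=M
    if f: cv2.imwrite("pics/"+f,c["pixels"])
    return c
def cloud(c):
    d=c["depth"];v,u=np.mgrid[:384,:512]
    P=np.stack([(u-c["cx"])/c["fx"]*d,(v-c["cy"])/c["fy"]*d,d],-1)
    W=P@c["M"][:3,:3].T+c["M"][:3,3]; W[d<=0]=np.nan
    return W
E
python3 - <<'E'
from h import *
np.set_printoptions(precision=4,suppress=True)
s=sense();print(s["time_s"],s["tcp_pos"],s["ee_rot"],finger_overhang)
for n in("side","top"):
    c=shot(n,n+"0.png");print(n,c["M"][:3,3],c["fx"])
    for k in "turbine_housing foam_block parts_tray nozzle_ring bearing_housing compressor_wheel thrust_collar square oil_bottle screwdriver".split():
        a=tip_of(k,n);b=spot_in(k,n)
        print(k,[(np.round(x["point"],3),round(x["conf"],2)) for x in a[:2]],"|",[(np.round(x["point"],3),round(x["conf"],2)) for x in b[:2]])
a=cv2.imread("pics/side0.png");b=cv2.imread("pics/top0.png")
E
```

```text
0.0 [0.2262 0.582  0.2465] [[ 0.932  -0.3625 -0.0007]
 [-0.3625 -0.932  -0.0021]
 [ 0.0001  0.0022 -1.    ]] 0.025
side [ 0.1429 -0.8044  0.7881] 444.38651893991914
turbine_housing [(array([0.623, 0.224, 0.002]), 0.9), (array([0.511, 0.402, 0.002]), 0.7)] | [(array([0.623, 0.191, 0.052]), 0.8), (array([ 0.454, -0.241,  0.02 ]), 0.45)]
foam_block [(array([ 0.611, -0.216, -0.003]), 0.94)] | [(array([ 0.631, -0.223,  0.032]), 0.62)]
parts_tray [(array([ 0.612, -0.002,  0.002]), 0.81), (array([0.513, 0.4  , 0.002]), 0.33)] | [(array([ 0.615, -0.011,  0.004]), 0.64)]
nozzle_ring [(array([ 0.454, -0.235, -0.   ]), 0.66)] | []
bearing_housing [(array([0.442, 0.008, 0.001]), 0.76)] | [(array([ 0.435, -0.011,  0.047]), 0.94)]
compressor_wheel [(array([ 0.45 ,  0.11 , -0.001]), 0.59), (array([ 0.458, -0.231,  0.003]), 0.59)] | [(array([0.446, 0.101, 0.015]), 0.6), (array([0.51 , 0.384, 0.054]), 0.36)]
thrust_collar [(array([ 0.457, -0.233,  0.001]), 0.61)] | [(array([ 0.455, -0.239,  0.019]), 0.71)]
square [(array([ 0.447, -0.114,  0.001]), 0.55)] | [(array([ 0.453, -0.103,  0.009]), 0.67)]
oi
[... 625 characters left out ...]
y([ 0.458, -0.1  ,  0.01 ]), 0.63)]
bearing_housing [(array([ 0.442,  0.001, -0.001]), 0.74), (array([ 0.453, -0.232,  0.002]), 0.66)] | [(array([0.437, 0.001, 0.061]), 0.68)]
compressor_wheel [(array([ 0.484, -0.397,  0.002]), 0.49), (array([ 0.451,  0.116, -0.   ]), 0.44)] | [(array([0.449, 0.111, 0.005]), 0.52)]
thrust_collar [(array([ 0.453, -0.235,  0.002]), 0.66)] | [(array([ 0.45 , -0.23 ,  0.021]), 0.52)]
square [(array([ 0.446, -0.12 ,  0.006]), 0.68)] | [(array([ 0.458, -0.099,  0.007]), 0.52)]
oil_bottle [] | [(array([0.508, 0.393, 0.072]), 0.89), (array([0.432, 0.241, 0.018]), 0.16)]
screwdriver [(array([ 0.485, -0.396,  0.001]), 0.72)] | [(array([ 0.45 , -0.392,  0.022]), 0.84)]
```

View pics/top0.png

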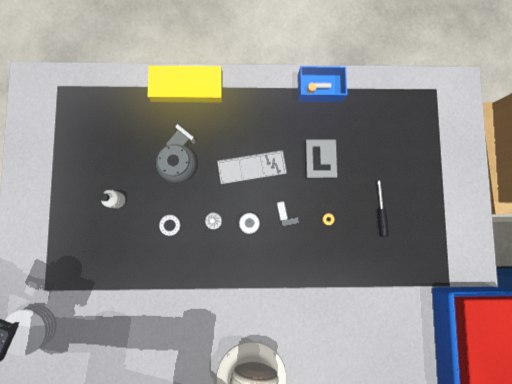

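View pics/side0.png

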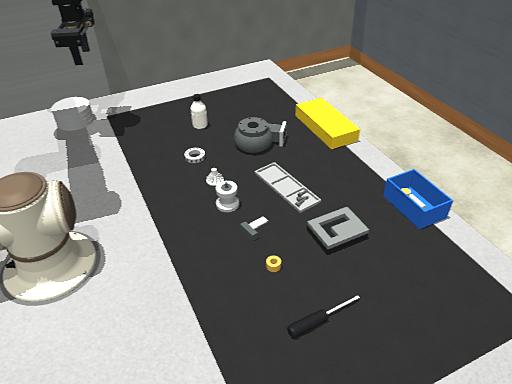

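The top view shows bottle (113,199), ring (170,225), wheel (213,221), bearing housing (249,223), square (287,214), collar (328,219), housing (175,160), tray (252,167) with bolts at its right (-y) end, foam (321,158). The side view agrees.

```bash
cat > m.py <<'E'
from h import *
np.set_printoptions(precision=4,suppress=True)
def sel(W,x,y,z0,z1,r):
    m=(np.hypot(W[...,0]-x,W[...,1]-y)<r)&(W[...,2]>z0)&(W[...,2]<z1); return W[m]
def circ(p):
    (a,b),r=cv2.minEnclosingCircle(p[:,:2].astype(np.float32)); return np.array([a,b,r])
def rect(p): 
    return cv2.minAreaRect((p[:,:2]*1000).astype(np.float32))
E
python3 - <<'E'
from m import *
for n in("top","side"):
    c=shot(n);W=cloud(c)
    print(n)
    for k,x,y,z0,z1,r in [("ring",.432,.24,.012,.022,.05),("bear flange",.44,.002,.05,.066,.045),("bear stub",.44,.002,.067,.08,.045),("wheel disc",.45,.114,.002,.03,.04),("wheel nose",.45,.114,.033,.045,.04),("collar",.453,-.234,.014,.026,.03),("house top",.622,.224,.064,.076,.08),("bench",.5,-.05,-.01,.01,.03)]:
        p=sel(W,x,y,z0,z1,r)
        if len(p)<3: print(k,len(p));continue
        print(k,len(p),"circ",circ(p),"mean",p.mean(0),"zmed",np.median(p[:,2]))
    for k,x,y,z0,z1,r in [("tray",.615,-.003,.005,.02,.12),("foam",.63,-.215,.027,.04,.1),("foamfloor",.63,-.215,.012,.026,.05),("sq stock",.45,-.1,.015,.03,.06),("sq blade",.45,-.1,.003,.009,.06),("sq all",.45,-.1,.003,.03,.06)]:
        p=sel(W,x,y,z0,z1,r)
        if len(p)<3: print(k,len(p));continue
        print(k,len(p),rect(p),"mean",p.mean(0),"zmed",np.median(p[:,2]))
E
```

```text
top
ring 206 circ [0.4384 0.2409 0.0301] mean [0.438  0.2405 0.0156] zmed 0.015564650947185066
bear flange 272 circ [0.4425 0.0057 0.0268] mean [0.4423 0.0056 0.06  ] zmed 0.060047486931645855
bear stub 7 circ [0.4421 0.0042 0.0033] mean [0.4429 0.0056 0.0725] zmed 0.0726590803642897
wheel disc 261 circ [0.45  0.114 0.04 ] mean [0.4493 0.113  0.0086] zmed 0.006575469207226181
wheel nose 18 circ [0.4489 0.1127 0.0066] mean [0.4497 0.113  0.0396] zmed 0.039320369504709185
collar 79 circ [ 0.4531 -0.2321  0.017 ] mean [ 0.4534 -0.2317  0.0196] zmed 0.019818486789510148
house top 739 circ [0.6226 0.224  0.0445] mean [0.6218 0.2235 0.07  ] zmed 0.06999561890112793
bench 296 circ [ 0.4999 -0.0501  0.0299] mean [ 0.4999 -0.05    0.0008] zmed 0.0008413627938306245
tray 604 ((619.40576171875, -6.633636474609375), (225.02244567871094, 215.5642852783203), 43.854881286621094) mean [ 0.6138 -0.0086  0.0086] zmed 0.008404951452043785
foam 891 ((635.9304809570312, -212.87635803222656), (91.53878784179688, 114.68489074707031), 89.99685668945312) mean [ 0.6375 -0.2145  0.0318] zmed 0.0317147915621651
[... 1780 characters left out ...]
56672815208783
foamfloor 296 ((626.9798583984375, -223.14651489257812), (76.69515228271484, 94.45401763916016), 87.46083068847656) mean [ 0.6316 -0.2129  0.02  ] zmed 0.020087276212418625
sq stock 126 ((446.8512878417969, -118.33612823486328), (16.88425636291504, 52.74041748046875), 11.152897834777832) mean [ 0.4465 -0.1209  0.0209] zmed 0.02111448651503789
sq blade 174 ((455.147705078125, -94.731689453125), (101.27312469482422, 111.32311248779297), 11.117610931396484) mean [ 0.4675 -0.1008  0.0049] zmed 0.0044207728231255294
sq all 331 ((455.147705078125, -94.731689453125), (101.27312469482422, 111.32311248779297), 11.117610931396484) mean [ 0.4572 -0.1109  0.0116] zmed 0.007982495680298407
```

Call:
servo_tool --pt "0.032 0.024 0" --pt "0.064 0.048 0" --pt "0.096 0.072 0" --pt "0.128 0.096 0" --pt "0.16 0.12 0" --spin '[-4.3, -8.6, -12.9, -17.2, -21.3]' --grip '[0, 0, 0, 0, 0]'

```text
time_s: 2.62
tcp_pos: [0.3327, 0.4111, 0.2477]
ee_rot: [[1.0, 0.005, 0.0], [0.005, -1.0, 0.0], [0.0, -0.0, -1.0]]
wrist_force: [0.3, -0.5, 0.6]
gripper_width: 1.002
gripper_force: 0.0
```

Call:
servo_tool --pt "0.021 0.034 0.009" --pt "0.042 0.069 0.018" --pt "0.063 0.103 0.027" --pt "0.084 0.138 0.036" --pt "0.105 0.172 0.045" --spin '[0, 0, 0, 0, 0]' --grip '[0, 0, 0, 0, 0]'

```text
time_s: 3.03
tcp_pos: [0.4379, 0.239, 0.2026]
ee_rot: [[1.0, 0.002, 0.001], [0.002, -1.0, 0.001], [0.001, -0.001, -1.0]]
wrist_force: [0.5, -0.2, -0.2]
gripper_width: 1.001
gripper_force: 0.0
```

Call:
servo_tool --pt "0 0 0" --pt "0 0 0" --pt "0 0 0" --pt "0 0 0" --pt "0 0 0" --spin '[0, 0, 0, 0, 0]' --grip '[0, 0, 0, 0, 0]'

```text
time_s: 3.45
tcp_pos: [0.437, 0.2421, 0.203]
ee_rot: [[1.0, 0.003, 0.001], [0.003, -1.0, 0.001], [0.001, -0.001, -1.0]]
wrist_force: [-0.7, -0.4, 0.3]
gripper_width: 0.999
gripper_force: 0.0
```

```bash
python3 - <<'E'
from m import *
s=sense();print(s["tcp_pos"],s["ee_rot"])
c=shot("wrist","w1.png");W=cloud(c);print(c["M"],c["fx"])
p=sel(W,.438,.239,.011,.022,.045);print("ring",len(p),circ(p) if len(p) else 0,p.mean(0))
E
```

```text
[0.437  0.2421 0.203 ] [[ 1.      0.0031  0.0008]
 [ 0.0031 -1.      0.0008]
 [ 0.0008 -0.0008 -1.    ]]
[[ 0.0048 -0.9575 -0.2885  0.5177]
 [-1.     -0.0051  0.0003  0.2422]
 [-0.0018  0.2885 -0.9575  0.3409]
 [ 0.      0.      0.      1.    ]] 299.4858416321565
ring 1440 [0.4383 0.2415 0.0305] [0.4399 0.2417 0.0165]
```

View pics/w1.png

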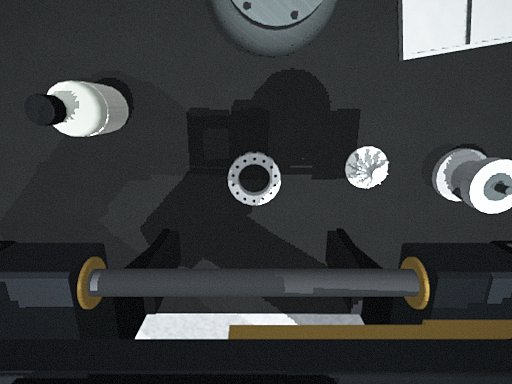

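The wrist view shows the ring at (254,179) between the jaws' line, the wheel at (367,167), the bearing housing at (480,180). The ring is measured within 1 mm of the TCP axis; going down.

Call:
servo_tool --pt "0.001 0 0.04" --pt "0.001 0 0.08" --pt "0.001 0 0.12" --pt "0.001 0 0.155" --pt "0.001 0 0.174" --spin '[0, 0, 0, 0, 0]' --grip '[0, 0, 0, 0, 0]'

```text
time_s: 3.92
tcp_pos: [0.4362, 0.2403, 0.0251]
ee_rot: [[1.0, 0.002, -0.004], [0.002, -1.0, -0.004], [-0.004, 0.004, -1.0]]
wrist_force: [-8.4, -3.2, 40.2]
gripper_width: 0.999
gripper_force: 29.2
```

Call:
servo_tool --pt "0 0 0" --pt "0 0 0" --pt "0 0 0" --pt "0 0 0" --pt "0 0 0" --spin '[0, 0, 0, 0, 0]' --grip '[0.4, 1, 1, 1, 1]'

```text
time_s: 4.33
tcp_pos: [0.4383, 0.2413, 0.0289]
ee_rot: [[1.0, 0.002, 0.001], [0.002, -1.0, 0.001], [0.001, -0.001, -1.0]]
wrist_force: [0.0, -0.8, 0.0]
gripper_width: 0.704
gripper_force: 0.0
```

Call:
servo_tool --pt "0 0 0" --pt "0 0 0" --pt "0 0 0" --pt "0 0 0" --pt "0 0 0" --spin '[0, 0, 0, 0, 0]' --grip '[1, 1, 1, 1, 1]'

```text
time_s: 4.75
tcp_pos: [0.4384, 0.2411, 0.0289]
ee_rot: [[1.0, 0.001, 0.001], [0.001, -1.0, 0.001], [0.001, -0.001, -1.0]]
wrist_force: [-1.8, 1.6, 2.7]
gripper_width: 0.687
gripper_force: 30.0
```

Call:
servo_tool --pt "0 0 -0.025" --pt "0 0 -0.05" --pt "0 0 -0.085" --pt "0 0 -0.11" --pt "0 0 -0.12" --spin '[0, 0, 0, 0, 0]' --grip '[1, 1, 1, 1, 1]'

```text
time_s: 5.17
tcp_pos: [0.4396, 0.2416, 0.1521]
ee_rot: [[1.0, 0.001, 0.005], [0.001, -1.0, 0.004], [0.005, -0.004, -1.0]]
wrist_force: [0.4, -0.4, -1.4]
gripper_width: 0.682
gripper_force: 30.0
```

Call:
servo_tool --pt "0.03 0.003 0" --pt "0.06 0.006 0" --pt "0.09 0.009 0" --pt "0.1 0.01 0" --pt "0.1 0.01 0" --spin '[0, 0, 0, 0, 0]' --grip '[1, 1, 1, 1, 1]'

```text
time_s: 5.58
tcp_pos: [0.5399, 0.2301, 0.1473]
ee_rot: [[1.0, -0.002, -0.001], [-0.002, -1.0, -0.001], [-0.001, 0.001, -1.0]]
wrist_force: [-0.4, -0.5, -2.3]
gripper_width: 0.681
gripper_force: 30.0
```

```bash
python3 - <<'E'
from m import *
s=sense();print(s["tcp_pos"],s["gripper_width"])
c=shot("wrist");W=cloud(c)
p=sel(W,.6226,.2237,.064,.076,.06);print("house",len(p),circ(p),p.mean(0))
pp=p[np.hypot(*(p[:,:2]-[.6226,.2237]).T)>.036]; A=np.c_[2*p[:,:2],np.ones(len(p))]
for n in("top",):
    W2=cloud(shot(n));p=sel(W2,.6226,.2237,.064,.076,.06);print(n,circ(p))
for zz in ((.0,.01),):
    pass
# tray corners from wrist
q=W[(W[...,0]>.5)&(W[...,1]>-.15)&(W[...,1]<.13)&(W[...,2]>.0075)&(W[...,2]<.014)];print("tray pts",len(q),rect(q) if len(q) else 0)
E
```

```text
[0.5399 0.2301 0.1473] 0.680822362381909
house 13595 [0.6231 0.224  0.0442] [0.6253 0.2242 0.0708]
top [0.6217 0.2241 0.0446]
tray pts 2046 ((605.7044067382812, 47.56048583984375), (70.36931610107422, 102.33460235595703), 9.447649955749512)
```

Call:
servo_tool --pt "0.028 0.002 0" --pt "0.056 0.005 0" --pt "0.075 0.006 0" --pt "0.084 0.007 0" --pt "0.084 0.007 0" --spin '[0, 0, 0, 0, 0]' --grip '[1, 1, 1, 1, 1]'

```text
time_s: 6.1
tcp_pos: [0.6224, 0.2238, 0.1478]
ee_rot: [[1.0, 0.0, -0.001], [0.0, -1.0, -0.0], [-0.001, 0.0, -1.0]]
wrist_force: [-0.2, -0.2, -1.4]
gripper_width: 0.686
gripper_force: 30.0
```

Call:
servo_tool --pt "0 0 0.014" --pt "0 0 0.027" --pt "0 0 0.038" --pt "0 0 0.044" --pt "0 0 0.046" --spin '[0, 0, 0, 0, 0]' --grip '[1, 1, 1, 1, 1]'

```text
time_s: 6.52
tcp_pos: [0.6206, 0.2238, 0.1012]
ee_rot: [[1.0, 0.002, -0.003], [0.002, -1.0, -0.001], [-0.003, 0.001, -1.0]]
wrist_force: [0.4, 0.1, -2.0]
gripper_width: 0.681
gripper_force: 30.0
```

Call:
servo_tool --pt "0 0 0" --pt "0 0 0.001" --pt "0 0 0.001" --pt "0 0 0.002" --pt "0 0 0.002" --spin '[0, 0, 0, 0, 0]' --grip '[1, 1, 1, 1, 1]'

```text
time_s: 6.93
tcp_pos: [0.6224, 0.224, 0.1009]
ee_rot: [[1.0, 0.001, 0.001], [0.001, -1.0, 0.0], [0.001, -0.0, -1.0]]
wrist_force: [0.0, -0.3, -2.6]
gripper_width: 0.686
gripper_force: 30.0
```

Call:
servo_tool --pt "0 0 0.001" --pt "0 0 0.002" --pt "0 0 0.002" --pt "0 0 0.002" --pt "0 0 0.002" --spin '[0, 0, 0, 0, 0]' --grip '[1, 1, 1, 1, 1]'

```text
time_s: 7.35
tcp_pos: [0.6224, 0.224, 0.0989]
ee_rot: [[1.0, 0.001, 0.0], [0.001, -1.0, 0.0], [0.0, -0.0, -1.0]]
wrist_force: [-0.1, 0.4, 0.4]
gripper_width: 0.682
gripper_force: 30.0
```

Call:
servo_tool --pt "0 0 0" --pt "0 0 0" --pt "0 0 0" --pt "0 0 0" --pt "0 0 0" --spin '[0, 0, 0, 0, 0]' --grip '[0.2, 0, 0, 0, 0]'

```text
time_s: 7.77
tcp_pos: [0.6223, 0.224, 0.0985]
ee_rot: [[1.0, 0.001, -0.0], [0.001, -1.0, -0.0], [-0.0, 0.0, -1.0]]
wrist_force: [0.0, -0.7, -0.3]
gripper_width: 0.953
gripper_force: 0.0
```

Call:
servo_tool --pt "0 0 -0.01" --pt "0 0 -0.03" --pt "0 0 -0.06" --pt "0 0 -0.09" --pt "0 0 -0.1" --spin '[0, 0, 0, 0, 0]' --grip '[0, 0, 0, 0, 0]'

```text
time_s: 8.18
tcp_pos: [0.6246, 0.2248, 0.2049]
ee_rot: [[1.0, 0.002, 0.009], [0.002, -1.0, 0.004], [0.009, -0.004, -1.0]]
wrist_force: [0.4, 0.7, 0.7]
gripper_width: 1.002
gripper_force: 0.0
```

```bash
python3 - <<'E'
from m import *
s=sense();print(s["tcp_pos"])
c=shot("wrist");W=cloud(c)
p=sel(W,.6226,.2237,.08,.092,.06);print("ring",len(p),circ(p) if len(p) else 0)
for n in("top","side"):
    W=cloud(shot(n));p=sel(W,.6226,.2237,.08,.092,.06);print(n,len(p),circ(p),p.mean(0))
E
```

```text
[0.6246 0.2248 0.2049]
ring 2221 [0.6229 0.2243 0.0305]
top 135 [0.6192 0.2243 0.0297] [0.6097 0.2269 0.0855]
side 151 [0.6233 0.2212 0.032 ] [0.6216 0.2198 0.0842]
```

Call:
servo_tool --pt "-0.02 0.025 0" --pt "-0.045 0.055 0" --pt "-0.07 0.085 0" --pt "-0.095 0.115 0" --pt "-0.12 0.145 0" --spin '[0, 0, 0, 0, 0]' --grip '[0, 0, 0, 0, 0]'

```text
time_s: 8.75
tcp_pos: [0.4998, 0.0772, 0.1965]
ee_rot: [[1.0, 0.001, -0.004], [0.001, -1.0, -0.002], [-0.004, 0.002, -1.0]]
wrist_force: [0.5, -0.6, 0.8]
gripper_width: 1.001
gripper_force: 0.0
```

Call:
servo_tool --pt "-0.025 0.03 0" --pt "-0.045 0.055 0" --pt "-0.055 0.068 0" --pt "-0.06 0.074 0" --pt "-0.06 0.074 0" --spin '[0, 0, 0, 0, 0]' --grip '[0, 0, 0, 0, 0]'

```text
time_s: 9.17
tcp_pos: [0.4416, 0.004, 0.198]
ee_rot: [[1.0, -0.0, -0.001], [-0.0, -1.0, -0.0], [-0.001, 0.0, -1.0]]
wrist_force: [-0.2, -0.4, 0.7]
gripper_width: 1.001
gripper_force: 0.0
```

```bash
python3 - <<'E'
from m import *
s=sense();print(s["tcp_pos"])
c=shot("wrist","w2.png");W=cloud(c)
p=sel(W,.4425,.005,.053,.066,.045);print("bear",len(p),circ(p),p.mean(0))
p=sel(W,.4425,.005,.068,.08,.045);print("stub",len(p),p.mean(0))
p=sel(W,.45,.113,.034,.045,.045);print("nose",len(p),circ(p),p.mean(0))
p=sel(W,.4465,-.117,.018,.03,.045);print("stock",len(p),rect(p),p.mean(0))
p=W[(W[...,0]>.5)&(W[...,1]>-.15)&(W[...,1]<.13)&(W[...,2]>.0075)&(W[...,2]<.0135)];print("tray",len(p),rect(p))
E
```

```text
[0.4416 0.004  0.198 ]
bear 2343 [0.4432 0.0059 0.0272] [0.4444 0.0058 0.0609]
stub 78 [0.4438 0.0057 0.074 ]
nose 181 [0.4508 0.1133 0.0072] [0.4513 0.1126 0.0402]
stock 725 ((447.5492248535156, -115.77438354492188), (16.32349967956543, 50.05949020385742), 11.16038703918457) [ 0.448  -0.1151  0.0225]
tray 2043 ((560.1376342773438, -3.7022933959960938), (117.40667724609375, 207.53648376464844), 0.053726743906736374)
```

View pics/w2.png

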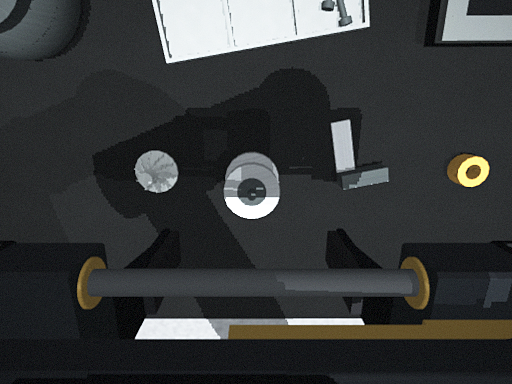

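The bearing housing is at (252,185), stub (251,190), 1-2 mm off the TCP axis; square at (362,160), collar (468,170), bolts (340,8).

Call:
servo_tool --pt "0.001 -0.002 0.035" --pt "0.001 -0.002 0.07" --pt "0.001 -0.002 0.105" --pt "0.001 -0.002 0.125" --pt "0.001 -0.002 0.133" --spin '[0, 0, 0, 0, 0]' --grip '[0, 0, 0, 0, 0]'

```text
time_s: 9.63
tcp_pos: [0.4427, 0.0073, 0.062]
ee_rot: [[1.0, 0.002, -0.006], [0.002, -1.0, -0.002], [-0.006, 0.002, -1.0]]
wrist_force: [0.0, -0.3, -0.4]
gripper_width: 0.999
gripper_force: 0.0
```

Call:
servo_tool --pt "0 0 0" --pt "0 0 0" --pt "0 0 0" --pt "0 0 0" --pt "0 0 0" --spin '[0, 0, 0, 0, 0]' --grip '[0.4, 1, 1, 1, 1]'

```text
time_s: 10.05
tcp_pos: [0.4444, 0.0072, 0.0668]
ee_rot: [[1.0, 0.001, 0.003], [0.001, -1.0, 0.001], [0.003, -0.001, -1.0]]
wrist_force: [0.7, 0.5, -0.1]
gripper_width: 0.707
gripper_force: 0.0
```

Call:
servo_tool --pt "0 0 0" --pt "0 0 0" --pt "0 0 0" --pt "0 0 0" --pt "0 0 0" --spin '[0, 0, 0, 0, 0]' --grip '[1, 1, 1, 1, 1]'

```text
time_s: 10.47
tcp_pos: [0.4439, 0.0066, 0.0665]
ee_rot: [[1.0, 0.001, 0.001], [0.001, -1.0, -0.0], [0.001, 0.0, -1.0]]
wrist_force: [-1.1, -2.1, 6.3]
gripper_width: 0.61
gripper_force: 30.0
```

Call:
servo_tool --pt "0 0 -0.02" --pt "0 0 -0.05" --pt "0 0 -0.085" --pt "0 0 -0.12" --pt "0 0 -0.13" --spin '[0, 0, 0, 0, 0]' --grip '[1, 1, 1, 1, 1]'

```text
time_s: 10.88
tcp_pos: [0.4453, 0.0073, 0.1999]
ee_rot: [[1.0, 0.001, 0.008], [0.001, -1.0, 0.003], [0.008, -0.003, -1.0]]
wrist_force: [2.4, 0.8, -5.7]
gripper_width: 0.611
gripper_force: 30.0
```

Call:
servo_tool --pt "0.015 -0.018 0" --pt "0.037 -0.045 0" --pt "0.06 -0.073 0" --pt "0.083 -0.101 0" --pt "0.106 -0.129 0" --spin '[0, 0, 0, 0, 0]' --grip '[1, 1, 1, 1, 1]'

```text
time_s: 11.3
tcp_pos: [0.5487, 0.1369, 0.1939]
ee_rot: [[1.0, -0.0, -0.004], [-0.0, -1.0, -0.0], [-0.004, 0.0, -1.0]]
wrist_force: [0.1, -0.6, -5.8]
gripper_width: 0.61
gripper_force: 30.0
```

Call:
servo_tool --pt "0.023 -0.028 0" --pt "0.045 -0.055 0" --pt "0.062 -0.075 0" --pt "0.07 -0.085 0" --pt "0.073 -0.089 0" --spin '[0, 0, 0, 0, 0]' --grip '[1, 1, 1, 1, 1]'

```text
time_s: 11.72
tcp_pos: [0.6222, 0.2267, 0.1924]
ee_rot: [[1.0, 0.002, -0.004], [0.002, -1.0, -0.001], [-0.004, 0.001, -1.0]]
wrist_force: [-0.0, 0.2, -6.7]
gripper_width: 0.606
gripper_force: 30.0
```

Call:
servo_tool --pt "0 0 0.01" --pt "0 0 0.02" --pt "0 0 0.03" --pt "0 0 0.035" --pt "0 0 0.038" --spin '[0, 0, 0, 0, 0]' --grip '[1, 1, 1, 1, 1]'

```text
time_s: 12.13
tcp_pos: [0.6209, 0.2237, 0.1557]
ee_rot: [[1.0, 0.0, -0.003], [0.0, -1.0, -0.002], [-0.003, 0.002, -1.0]]
wrist_force: [-0.8, -0.5, -5.4]
gripper_width: 0.609
gripper_force: 30.0
```

Call:
servo_tool --pt "0 0 0" --pt "0 0 0" --pt "0 0 0" --pt "0 0 0" --pt "0 0 0" --spin '[0, 0, 0, 0, 0]' --grip '[1, 1, 1, 1, 1]'

```text
time_s: 12.55
tcp_pos: [0.6225, 0.2251, 0.1582]
ee_rot: [[1.0, 0.001, 0.001], [0.001, -1.0, 0.001], [0.001, -0.001, -1.0]]
wrist_force: [0.5, -0.7, -5.9]
gripper_width: 0.607
gripper_force: 30.0
```

Centred; 5.5 mm to go down, gently.

Call:
servo_tool --pt "0 0.001 0.001" --pt "0 0.001 0.002" --pt "0 0.001 0.003" --pt "0 0.001 0.004" --pt "0 0.001 0.0045" --spin '[0, 0, 0, 0, 0]' --grip '[1, 1, 1, 1, 1]'

```text
time_s: 12.97
tcp_pos: [0.6221, 0.2239, 0.1527]
ee_rot: [[1.0, 0.001, -0.0], [0.001, -1.0, -0.0], [-0.0, 0.0, -1.0]]
wrist_force: [-1.6, 0.1, -3.6]
gripper_width: 0.609
gripper_force: 30.0
```

Call:
servo_tool --pt "0 0 0.001" --pt "0 0 0.001" --pt "0 0 0.001" --pt "0 0 0.001" --pt "0 0 0.001" --spin '[0, 0, 0, 0, 0]' --grip '[1, 1, 1, 1, 1]'

```text
time_s: 13.38
tcp_pos: [0.6223, 0.224, 0.1527]
ee_rot: [[1.0, 0.001, 0.0], [0.001, -1.0, -0.0], [0.0, 0.0, -1.0]]
wrist_force: [-2.4, -1.4, 0.6]
gripper_width: 0.609
gripper_force: 30.0
```

Call:
servo_tool --pt "0 0 0" --pt "0 0 0" --pt "0 0 0" --pt "0 0 0" --pt "0 0 0" --spin '[0, 0, 0, 0, 0]' --grip '[0.2, 0, 0, 0, 0]'

```text
time_s: 13.8
tcp_pos: [0.6227, 0.2241, 0.1523]
ee_rot: [[1.0, 0.001, 0.001], [0.001, -1.0, 0.0], [0.001, -0.0, -1.0]]
wrist_force: [0.4, 0.3, 0.1]
gripper_width: 0.901
gripper_force: 0.0
```

Call:
servo_tool --pt "0 0 -0.015" --pt "0 0 -0.035" --pt "0 0 -0.055" --pt "0 0 -0.075" --pt "0 0 -0.085" --spin '[0, 0, 0, 0, 0]' --grip '[0, 0, 0, 0, 0]'

```text
time_s: 14.22
tcp_pos: [0.6235, 0.2244, 0.2402]
ee_rot: [[1.0, 0.001, 0.005], [0.001, -1.0, 0.002], [0.005, -0.002, -1.0]]
wrist_force: [1.0, -1.0, 0.1]
gripper_width: 1.001
gripper_force: 0.0
```

```bash
python3 - <<'E'
from m import *
s=sense();print(s["tcp_pos"])
c=shot("wrist","w3.png");W=cloud(c)
p=sel(W,.6226,.2237,.138,.153,.05);print("bear",len(p),circ(p),p.mean(0))
p=sel(W,.6226,.2237,.153,.17,.05);print("stub",len(p),p.mean(0))
W=cloud(shot("side","s3.png"));p=sel(W,.6226,.2237,.08,.092,.06);print(len(p),circ(p))
p=sel(W,.6226,.2237,.138,.153,.05);print("bear",len(p),circ(p),p.mean(0))
# tray from side+top: wall tops within rough rect
for n in("side","top"):
    W=cloud(shot(n)); a=np.radians(9.8);d=W-[.6145,-.003,0]
    x=d[...,0]*np.cos(a)+d[...,1]*np.sin(a);y=-d[...,0]*np.sin(a)+d[...,1]*np.cos(a)
    p=W[(abs(x)<.045)&(abs(y)<.115)&(W[...,2]>.006)&(W[...,2]<.016)];print(n,"tray",len(p),rect(p))
E
```

```text
[0.6235 0.2244 0.2402]
bear 3172 [0.6209 0.2243 0.0274] [0.6227 0.2244 0.1468]
stub 111 [0.6219 0.2243 0.1597]
63 [0.618  0.2134 0.0284]
bear 168 [0.6234 0.2217 0.0305] [0.6187 0.2171 0.1444]
side tray 475 ((614.0577392578125, -4.786186218261719), (73.48992919921875, 205.78890991210938), 9.436018943786621)
top tray 441 ((612.7915649414062, -1.3404998779296875), (70.76112365722656, 205.6218719482422), 9.467140197753906)
```

View pics/s3.png

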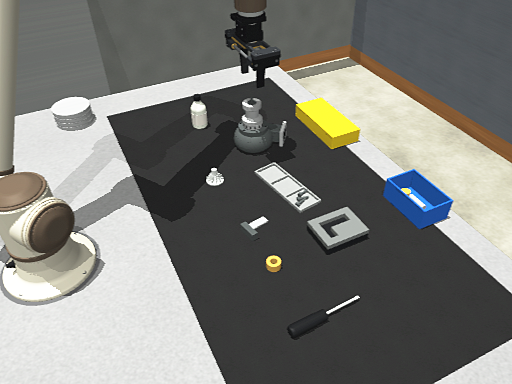

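The side picture shows the stack standing upright at (252,122), everything else untouched. Next the wheel.

Call:
servo_tool --pt "-0.03 0.02 0" --pt "-0.064 0.042 0.01" --pt "-0.098 0.064 0.03" --pt "-0.132 0.086 0.05" --pt "-0.16 0.104 0.07" --spin '[0, 0, 0, 0, 0]' --grip '[0, 0, 0, 0, 0]'

```text
time_s: 14.83
tcp_pos: [0.463, 0.1203, 0.1674]
ee_rot: [[1.0, 0.001, -0.002], [0.001, -1.0, -0.001], [-0.002, 0.001, -1.0]]
wrist_force: [-0.7, 0.2, -0.9]
gripper_width: 0.997
gripper_force: 0.0
```

Call:
servo_tool --pt "-0.012 0.007 0.02" --pt "-0.012 0.007 0.04" --pt "-0.012 0.007 0.05" --pt "-0.012 0.007 0.05" --pt "-0.012 0.007 0.05" --spin '[0, 0, 0, 0, 0]' --grip '[0, 0, 0, 0.3, 0.4]'

```text
time_s: 15.25
tcp_pos: [0.4527, 0.1143, 0.1181]
ee_rot: [[1.0, 0.001, -0.003], [0.001, -1.0, -0.002], [-0.003, 0.002, -1.0]]
wrist_force: [1.1, 0.4, -0.6]
gripper_width: 0.92
gripper_force: 0.0
```

```bash
python3 - <<'E'
from m import *
s=sense();print(s["tcp_pos"],s["gripper_width"])
W=cloud(shot("wrist","w4.png"))
p=sel(W,.4507,.113,.033,.045,.045);print("nose",len(p),circ(p) if len(p) else 0)
E
```

```text
[0.4527 0.1143 0.1181] 0.9199733596407141
nose 305 [0.4511 0.1137 0.0074]
```

Call:
servo_tool --pt "-0.001 0 0.015" --pt "-0.001 0 0.035" --pt "-0.001 0 0.05" --pt "-0.001 0 0.06" --pt "-0.001 0 0.064" --spin '[0, 0, 0, 0, 0]' --grip '[0.4, 0.4, 0.4, 0.4, 0.4]'

```text
time_s: 15.72
tcp_pos: [0.4523, 0.1147, 0.0543]
ee_rot: [[1.0, 0.001, -0.001], [0.001, -1.0, -0.001], [-0.001, 0.001, -1.0]]
wrist_force: [0.1, 0.8, 0.3]
gripper_width: 0.614
gripper_force: 0.0
```

Call:
servo_tool --pt "0 0 0" --pt "0 0 0" --pt "0 0 0" --pt "0 0 0" --pt "0 0 0" --spin '[0, 0, 0, 0, 0]' --grip '[0.5, 1, 1, 1, 1]'

```text
time_s: 16.13
tcp_pos: [0.4528, 0.115, 0.0559]
ee_rot: [[1.0, 0.001, 0.001], [0.001, -1.0, 0.001], [0.001, -0.001, -1.0]]
wrist_force: [1.1, 0.8, 0.2]
gripper_width: 0.305
gripper_force: 0.0
```

Call:
servo_tool --pt "0 0 0" --pt "0 0 0" --pt "0 0 0" --pt "0 0 0" --pt "0 0 0" --spin '[0, 0, 0, 0, 0]' --grip '[1, 1, 1, 1, 1]'

```text
time_s: 16.55
tcp_pos: [0.4525, 0.1148, 0.0555]
ee_rot: [[1.0, 0.001, 0.0], [0.001, -1.0, -0.0], [0.0, 0.0, -1.0]]
wrist_force: [-1.3, -1.1, 3.8]
gripper_width: 0.151
gripper_force: 30.0
```

Call:
servo_tool --pt "0 0 -0.01" --pt "0 0 -0.03" --pt "0 0 -0.05" --pt "0 0 -0.06" --pt "0 0 -0.06" --spin '[0, 0, 0, 0, 0]' --grip '[1, 1, 1, 1, 1]'

```text
time_s: 16.97
tcp_pos: [0.4537, 0.1155, 0.1171]
ee_rot: [[1.0, 0.001, 0.004], [0.001, -1.0, 0.003], [0.004, -0.003, -1.0]]
wrist_force: [-0.5, -0.0, -0.8]
gripper_width: 0.149
gripper_force: 30.0
```

Call:
servo_tool --pt "0.018 0.013 0" --pt "0.048 0.034 0" --pt "0.078 0.056 0" --pt "0.108 0.077 0" --pt "0.135 0.097 0" --spin '[0, 0, 0, 0, 0]' --grip '[1, 1, 1, 1, 1]'

```text
time_s: 17.38
tcp_pos: [0.5884, 0.0166, 0.1135]
ee_rot: [[1.0, 0.001, -0.002], [0.001, -1.0, -0.0], [-0.002, 0.0, -1.0]]
wrist_force: [0.3, -0.0, -1.3]
gripper_width: 0.147
gripper_force: 30.0
```

Call:
servo_tool --pt "0.02 0.014 0" --pt "0.0275 0.019 0" --pt "0.0275 0.019 0.01" --pt "0.0275 0.019 0.025" --pt "0.0275 0.019 0.035" --spin '[0, 0, 0, 0, 0]' --grip '[1, 1, 1, 1, 1]'

```text
time_s: 17.8
tcp_pos: [0.6126, -0.0007, 0.0774]
ee_rot: [[1.0, 0.001, -0.004], [0.001, -1.0, 0.0], [-0.004, -0.0, -1.0]]
wrist_force: [0.0, 0.8, -0.5]
gripper_width: 0.151
gripper_force: 30.0
```

Call:
servo_tool --pt "0 0 0.008" --pt "0 0 0.014" --pt "0 0 0.018" --pt "0 0 0.019" --pt "0 0 0.019" --spin '[0, 0, 0, 0, 0]' --grip '[1, 1, 1, 1, 1]'

```text
time_s: 18.22
tcp_pos: [0.615, -0.0008, 0.0612]
ee_rot: [[1.0, 0.001, 0.0], [0.001, -1.0, -0.0], [0.0, 0.0, -1.0]]
wrist_force: [-0.0, -0.1, -1.5]
gripper_width: 0.149
gripper_force: 30.0
```

Call:
servo_tool --pt "0 0 0.001" --pt "0 0 0.001" --pt "0 0 0.001" --pt "0 0 0.001" --pt "0 0 0.001" --spin '[0, 0, 0, 0, 0]' --grip '[1, 1, 1, 1, 1]'

```text
time_s: 18.63
tcp_pos: [0.6152, -0.0011, 0.0605]
ee_rot: [[1.0, 0.001, 0.001], [0.001, -1.0, 0.0], [0.001, -0.0, -1.0]]
wrist_force: [0.4, -0.0, -1.8]
gripper_width: 0.149
gripper_force: 30.0
```

Call:
servo_tool --pt "0 0 0.001" --pt "0 0 0.002" --pt "0 0 0.002" --pt "0 0 0.002" --pt "0 0 0.002" --spin '[0, 0, 0, 0, 0]' --grip '[1, 1, 1, 1, 1]'

```text
time_s: 19.05
tcp_pos: [0.6152, -0.0011, 0.0586]
ee_rot: [[1.0, 0.001, 0.0], [0.001, -1.0, 0.0], [0.0, -0.0, -1.0]]
wrist_force: [-1.3, 1.3, 2.8]
gripper_width: 0.151
gripper_force: 30.0
```

Call:
servo_tool --pt "0 0 0" --pt "0 0 0" --pt "0 0 0" --pt "0 0 0" --pt "0 0 0" --spin '[0, 0, 0, 0, 0]' --grip '[0.5, 0.4, 0.4, 0.4, 0.4]'

```text
time_s: 19.47
tcp_pos: [0.615, -0.0011, 0.0579]
ee_rot: [[1.0, 0.001, -0.0], [0.001, -1.0, -0.0], [-0.0, 0.0, -1.0]]
wrist_force: [0.0, -0.6, -0.1]
gripper_width: 0.443
gripper_force: 0.0
```

Call:
servo_tool --pt "0 0 -0.015" --pt "0 0 -0.04" --pt "0 0 -0.065" --pt "0 0 -0.09" --pt "0 0 -0.1" --spin '[0, 0, 0, 0, 0]' --grip '[0.4, 0, 0, 0, 0]'

```text
time_s: 19.88
tcp_pos: [0.6169, -0.001, 0.162]
ee_rot: [[1.0, 0.002, 0.006], [0.002, -1.0, 0.001], [0.006, -0.001, -1.0]]
wrist_force: [0.7, 1.4, 0.0]
gripper_width: 0.819
gripper_force: 0.0
```

```bash
python3 - <<'E'
from m import *
s=sense();print(s["tcp_pos"])
W=cloud(shot("wrist","w5.png"))
p=sel(W,.614,-.0015,.036,.05,.045);print("nose",len(p),circ(p) if len(p) else 0)
p=sel(W,.4465,-.116,.018,.03,.045);print("stock",len(p))
p=W[(W[...,0]>.55)&(W[...,0]<.72)&(W[...,1]<-.15)&(W[...,1]>-.28)&(W[...,2]>.028)&(W[...,2]<.037)];print("foam",len(p),rect(p))
for n in("top","side"):
    W=cloud(shot(n));p=sel(W,.614,-.0015,.036,.05,.03);print(n,len(p),circ(p),p.mean(0))
E
```

```text
[ 0.6169 -0.001   0.162 ]
nose 219 [ 0.6127 -0.0005  0.007 ]
stock 0
foam 7236 ((636.9531860351562, -208.11190795898438), (114.50484466552734, 83.83594512939453), 0.5004442930221558)
top 19 [ 0.6105 -0.001   0.0063] [ 0.6115 -0.0003  0.0426]
side 25 [ 0.6131 -0.0045  0.0084] [ 0.6118 -0.0043  0.0412]
```

View pics/w5.png

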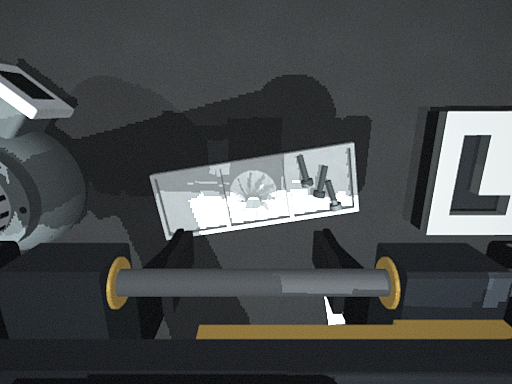

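The wheel stands in the middle bay at (253,188), bolts right of it, left bay empty. Next the collar.

Call:
servo_tool --pt "-0.02 0.028 0" --pt "-0.042 0.06 0" --pt "-0.064 0.092 0" --pt "-0.086 0.124 0" --pt "-0.108 0.155 0" --spin '[0, 0, 0, 0, 0]' --grip '[0, 0, 0, 0, 0]'

```text
time_s: 20.45
tcp_pos: [0.5046, -0.1572, 0.1559]
ee_rot: [[1.0, 0.001, -0.004], [0.001, -1.0, 0.0], [-0.004, -0.0, -1.0]]
wrist_force: [0.4, -1.4, 0.4]
gripper_width: 1.002
gripper_force: 0.0
```

Call:
servo_tool --pt "-0.02 0.028 0" --pt "-0.04 0.055 0.01" --pt "-0.054 0.076 0.03" --pt "-0.054 0.076 0.04" --pt "-0.054 0.076 0.04" --spin '[0, 0, 0, 0, 0]' --grip '[0.2, 0.2, 0.2, 0.2, 0.2]'

```text
time_s: 20.87
tcp_pos: [0.4496, -0.2325, 0.1143]
ee_rot: [[1.0, -0.003, -0.009], [-0.003, -1.0, 0.002], [-0.009, -0.002, -1.0]]
wrist_force: [-0.5, 0.5, 0.0]
gripper_width: 0.807
gripper_force: 0.0
```

```bash
python3 - <<'E'
from m import *
s=sense();print(s["tcp_pos"],s["gripper_width"])
W=cloud(shot("wrist"))
p=sel(W,.4532,-.232,.014,.026,.03);print("collar",len(p),circ(p) if len(p) else 0)
E
```

```text
[ 0.4496 -0.2325  0.1143] 0.8065044762172863
collar 1053 [ 0.4544 -0.2323  0.0168]
```

Call:
servo_tool --pt "0.001 0 0.02" --pt "0.001 0 0.045" --pt "0.001 0 0.065" --pt "0.001 0 0.078" --pt "0.001 0 0.082" --spin '[0, 0, 0, 0, 0]' --grip '[0.2, 0.2, 0.2, 0.2, 0.2]'

```text
time_s: 21.33
tcp_pos: [0.454, -0.2311, 0.0341]
ee_rot: [[1.0, 0.003, -0.004], [0.003, -1.0, 0.001], [-0.004, -0.001, -1.0]]
wrist_force: [-0.4, -0.3, -0.3]
gripper_width: 0.8
gripper_force: 0.0
```

Call:
servo_tool --pt "0 0 0" --pt "0 0 0" --pt "0 0 0" --pt "0 0 0" --pt "0 0 0" --spin '[0, 0, 0, 0, 0]' --grip '[0.3, 1, 1, 1, 1]'

```text
time_s: 21.75
tcp_pos: [0.4549, -0.2323, 0.0371]
ee_rot: [[1.0, 0.001, 0.002], [0.001, -1.0, -0.0], [0.002, 0.0, -1.0]]
wrist_force: [-0.5, -0.4, 0.5]
gripper_width: 0.508
gripper_force: 0.0
```

Call:
servo_tool --pt "0 0 0" --pt "0 0 0" --pt "0 0 0" --pt "0 0 0" --pt "0 0 0" --spin '[0, 0, 0, 0, 0]' --grip '[1, 1, 1, 1, 1]'

```text
time_s: 22.17
tcp_pos: [0.4545, -0.2323, 0.0367]
ee_rot: [[1.0, 0.001, 0.001], [0.001, -1.0, -0.0], [0.001, 0.0, -1.0]]
wrist_force: [-0.6, 1.0, 6.3]
gripper_width: 0.375
gripper_force: 30.0
```

Call:
servo_tool --pt "0 0 -0.015" --pt "0 0 -0.04" --pt "0.005 -0.01 -0.065" --pt "0.015 -0.03 -0.085" --pt "0.03 -0.06 -0.09" --spin '[0, 0, 0, 0, 0]' --grip '[1, 1, 1, 1, 1]'

```text
time_s: 22.58
tcp_pos: [0.4852, -0.173, 0.1291]
ee_rot: [[1.0, -0.002, 0.005], [-0.002, -1.0, -0.001], [0.005, 0.001, -1.0]]
wrist_force: [1.1, -0.4, -1.6]
gripper_width: 0.376
gripper_force: 30.0
```

Call:
servo_tool --pt "0.015 -0.03 0" --pt "0.032 -0.064 0" --pt "0.049 -0.098 0" --pt "0.066 -0.132 0" --pt "0.083 -0.165 0" --spin '[0, 0, 0, 0, 0]' --grip '[1, 1, 1, 1, 1]'

```text
time_s: 23.0
tcp_pos: [0.567, -0.0054, 0.1255]
ee_rot: [[1.0, 0.001, -0.001], [0.001, -1.0, 0.0], [-0.001, -0.0, -1.0]]
wrist_force: [0.5, -0.9, -1.6]
gripper_width: 0.377
gripper_force: 30.0
```

Call:
servo_tool --pt "0.015 -0.03 0" --pt "0.027 -0.053 0" --pt "0.034 -0.068 0.01" --pt "0.0355 -0.071 0.025" --pt "0.0355 -0.071 0.045" --spin '[0, 0, 0, 0, 0]' --grip '[1, 1, 1, 1, 1]'

```text
time_s: 23.42
tcp_pos: [0.6032, 0.0653, 0.0805]
ee_rot: [[1.0, 0.002, 0.002], [0.002, -1.0, 0.001], [0.002, -0.001, -1.0]]
wrist_force: [0.6, 0.2, -0.9]
gripper_width: 0.376
gripper_force: 30.0
```

Call:
servo_tool --pt "0 0 0.01" --pt "0 0 0.02" --pt "0 0 0.03" --pt "0 0 0.036" --pt "0 0 0.039" --spin '[0, 0, 0, 0, 0]' --grip '[1, 1, 1, 1, 1]'

```text
time_s: 23.83
tcp_pos: [0.602, 0.0633, 0.0412]
ee_rot: [[1.0, 0.0, -0.001], [0.0, -1.0, -0.0], [-0.001, 0.0, -1.0]]
wrist_force: [-0.4, -0.3, -1.3]
gripper_width: 0.374
gripper_force: 30.0
```

Call:
servo_tool --pt "0 0 0" --pt "0 0 0" --pt "0 0 0" --pt "0 0 0" --pt "0 0 0" --spin '[0, 0, 0, 0, 0]' --grip '[1, 1, 1, 1, 1]'

```text
time_s: 24.25
tcp_pos: [0.6028, 0.064, 0.0428]
ee_rot: [[1.0, 0.001, 0.001], [0.001, -1.0, 0.0], [0.001, -0.0, -1.0]]
wrist_force: [0.6, -0.0, -0.7]
gripper_width: 0.377
gripper_force: 30.0
```

Call:
servo_tool --pt "0 0 0.001" --pt "0 0 0.002" --pt "0 0 0.003" --pt "0 0 0.003" --pt "0 0 0.003" --spin '[0, 0, 0, 0, 0]' --grip '[1, 1, 1, 1, 1]'

```text
time_s: 24.67
tcp_pos: [0.6025, 0.064, 0.0397]
ee_rot: [[1.0, 0.001, 0.0], [0.001, -1.0, -0.0], [0.0, 0.0, -1.0]]
wrist_force: [-1.1, -0.0, 4.5]
gripper_width: 0.375
gripper_force: 30.0
```

Call:
servo_tool --pt "0 0 0" --pt "0 0 0" --pt "0 0 0" --pt "0 0 0" --pt "0 0 0" --spin '[0, 0, 0, 0, 0]' --grip '[0.5, 0.4, 0.4, 0.4, 0.4]'

```text
time_s: 25.08
tcp_pos: [0.6024, 0.0638, 0.0388]
ee_rot: [[1.0, 0.001, -0.0], [0.001, -1.0, -0.0], [-0.0, 0.0, -1.0]]
wrist_force: [0.2, -0.5, 0.1]
gripper_width: 0.586
gripper_force: 0.0
```

Call:
servo_tool --pt "0 0 -0.015" --pt "0 0 -0.04" --pt "0 0 -0.065" --pt "0 0 -0.09" --pt "0 0 -0.11" --spin '[0, 0, 0, 0, 0]' --grip '[0.4, 0.4, 0.4, 0.4, 0.4]'

```text
time_s: 25.5
tcp_pos: [0.603, 0.064, 0.1511]
ee_rot: [[1.0, 0.001, 0.002], [0.001, -1.0, 0.0], [0.002, -0.0, -1.0]]
wrist_force: [0.1, 0.2, -0.1]
gripper_width: 0.601
gripper_force: 0.0
```

```bash
python3 - <<'E'
from m import *
s=sense();print(s["tcp_pos"],s["joints"])
W=cloud(shot("wrist"))
p=sel(W,.6031,.0636,.018,.03,.03);print("collar",len(p),circ(p),np.median(p[:,2]))
p=sel(W,.6139,-.0015,.036,.05,.03);print("nose",len(p),circ(p))
d=W-[.6139,-.0015,0];a=np.radians(9.45);x=d[...,0]*np.cos(a)+d[...,1]*np.sin(a);y=-d[...,0]*np.sin(a)+d[...,1]*np.cos(a)
p=W[(abs(x)<.045)&(abs(y)<.115)&(W[...,2]>.0075)&(W[...,2]<.014)];print("tray",len(p),rect(p))
E
```

```text
[0.603  0.064  0.1511] [ 21.3461  24.8988  -9.8692   0.025  -55.1292  68.7042]
collar 810 [0.6022 0.0643 0.0171] 0.02356822463108388
nose 252 [ 0.6134 -0.0002  0.0072]
tray 4910 ((613.9483642578125, -3.4006271362304688), (70.90351104736328, 203.04615783691406), 9.489261627197266)
```

Call:
servo_tool --pt "-0.026 0.03 0" --pt "-0.052 0.06 0" --pt "-0.078 0.09 0" --pt "-0.104 0.119 0" --pt "-0.13 0.148 0" --spin '[7, 14, 21, 28, 35]' --grip '[0.4, 0.4, 0.4, 0.4, 0.4]'

```text
time_s: 25.97
tcp_pos: [0.4711, -0.0853, 0.149]
ee_rot: [[0.816, -0.577, -0.0], [-0.577, -0.816, -0.0], [-0.0, 0.0, -1.0]]
wrist_force: [0.3, -0.1, 0.0]
gripper_width: 0.597
gripper_force: 0.0
```

Call:
servo_tool --pt "-0.003 0.02 0" --pt "-0.005 0.039 0" --pt "-0.005 0.039 0" --pt "-0.005 0.039 0" --pt "-0.005 0.039 0" --spin '[7, 14, 21, 28, 35]' --grip '[0.4, 0.4, 0.4, 0.4, 0.4]'

```text
time_s: 26.38
tcp_pos: [0.4459, -0.1138, 0.1492]
ee_rot: [[0.336, -0.942, 0.0], [-0.942, -0.336, 0.0], [0.0, -0.0, -1.0]]
wrist_force: [-0.2, -0.2, 0.1]
gripper_width: 0.6
gripper_force: 0.0
```

Call:
servo_tool --pt "0 0 0" --pt "0 0 0" --pt "0 0 0" --pt "0 0 0" --pt "0 0 0" --spin '[5, 9, 9, 9, 9]' --grip '[0.5, 0.5, 0.5, 0.5, 0.5]'

```text
time_s: 26.8
tcp_pos: [0.4461, -0.1133, 0.1491]
ee_rot: [[0.193, -0.981, -0.0], [-0.981, -0.193, 0.0], [-0.0, 0.0, -1.0]]
wrist_force: [0.4, -0.2, -0.2]
gripper_width: 0.504
gripper_force: 0.0
```

```bash
python3 - <<'E'
from m import *
s=sense();R=np.array(s["ee_rot"]);print(s["tcp_pos"],np.degrees(np.arctan2(R[1,0],R[0,0])))
W=cloud(shot("wrist","w6.png"))
p=sel(W,.447,-.116,.018,.03,.045);r=rect(p);print("stock",len(p),r,np.median(p[:,2]))
c=np.array(r[0])/1000;a=np.radians(r[2] if r[2]<45 else r[2]-90)
g=c+.003*np.array([-np.sin(a),np.cos(a)]);print("grip",g,"tool delta",R.T@np.r_[g-np.array(s["tcp_pos"])[:2],0])
p=W[(W[...,0]>.55)&(W[...,0]<.72)&(W[...,1]<-.15)&(W[...,1]>-.28)&(W[...,2]>.028)&(W[...,2]<.037)];print("foam",len(p),rect(p))
E
```

```text
[ 0.4461 -0.1133  0.1491] -78.8615938213395
stock 900 ((447.4713134765625, -115.91656494140625), (15.081872940063477, 50.329124450683594), 10.892366409301758) 0.022808792597822758
grip [ 0.4469 -0.113 ] tool delta [-0.0002 -0.0008 -0.    ]
foam 7078 ((621.8129272460938, -205.99615478515625), (86.49594116210938, 77.08280944824219), 0.4467984437942505)
```

View pics/w6.png

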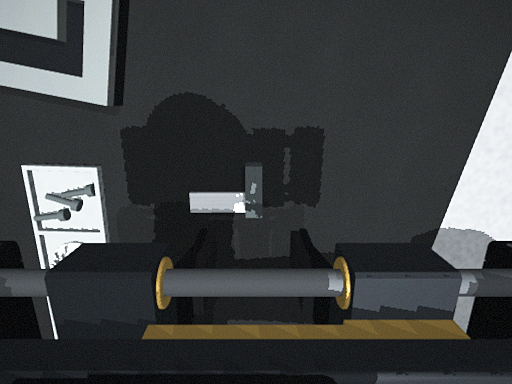

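The square lies at (225,192), stock (254,190) aligned with the jaws; going down on the stock.

Call:
servo_tool --pt "0 -0.0005 0.03" --pt "0 -0.0005 0.06" --pt "0 -0.0005 0.09" --pt "0 -0.0005 0.105" --pt "0 -0.0005 0.11" --spin '[0, 0, 0, 0, 0]' --grip '[0.5, 0.5, 0.5, 0.5, 0.5]'

```text
time_s: 27.27
tcp_pos: [0.4448, -0.1133, 0.0366]
ee_rot: [[0.192, -0.981, -0.006], [-0.981, -0.192, -0.0], [-0.001, 0.006, -1.0]]
wrist_force: [-0.3, -0.2, 0.4]
gripper_width: 0.5
gripper_force: 0.0
```

Call:
servo_tool --pt "0 0 0" --pt "0 0 0" --pt "0 0 0" --pt "0 0 0" --pt "0 0 0" --spin '[0, 0, 0, 0, 0]' --grip '[0.5, 0.5, 0.5, 0.5, 0.5]'

```text
time_s: 27.68
tcp_pos: [0.4474, -0.1132, 0.0402]
ee_rot: [[0.192, -0.981, 0.002], [-0.981, -0.192, 0.0], [0.0, -0.002, -1.0]]
wrist_force: [0.0, -0.7, 0.4]
gripper_width: 0.501
gripper_force: 0.0
```

Call:
servo_tool --pt "0 0 0.001" --pt "0 0 0.001" --pt "0 0 0.001" --pt "0 0 0.001" --pt "0 0 0.001" --spin '[0, 0, 0, 0, 0]' --grip '[0.6, 1, 1, 1, 1]'

```text
time_s: 28.1
tcp_pos: [0.4466, -0.1132, 0.0382]
ee_rot: [[0.192, -0.981, -0.0], [-0.981, -0.192, -0.0], [0.0, 0.0, -1.0]]
wrist_force: [-0.5, -0.9, 0.1]
gripper_width: 0.207
gripper_force: 0.0
```

Call:
servo_tool --pt "0 0 0" --pt "0 0 0" --pt "0 0 0" --pt "0 0 0" --pt "0 0 0" --spin '[0, 0, 0, 0, 0]' --grip '[1, 1, 1, 1, 1]'

```text
time_s: 28.52
tcp_pos: [0.4465, -0.1133, 0.0381]
ee_rot: [[0.192, -0.981, -0.0], [-0.981, -0.192, -0.0], [-0.0, 0.0, -1.0]]
wrist_force: [-1.7, 0.1, 0.8]
gripper_width: 0.179
gripper_force: 30.0
```

Call:
servo_tool --pt "0 0 -0.01" --pt "0 0 -0.03" --pt "0 0 -0.055" --pt "0 0 -0.075" --pt "0 0 -0.08" --spin '[0, 0, 0, 0, 0]' --grip '[1, 1, 1, 1, 1]'

```text
time_s: 28.93
tcp_pos: [0.4486, -0.1132, 0.1209]
ee_rot: [[0.192, -0.981, 0.006], [-0.981, -0.192, 0.0], [0.001, -0.006, -1.0]]
wrist_force: [0.4, 0.2, -1.2]
gripper_width: 0.18
gripper_force: 30.0
```

```bash
python3 - <<'E'
from m import *
s=sense();R=np.array(s["ee_rot"]);print(s["tcp_pos"],np.degrees(np.arctan2(R[1,0],R[0,0])))
print("delta to (.609,-.18) in tool:",R.T@np.r_[np.array([.609,-.185])-np.array(s["tcp_pos"])[:2],0])
E
```

```text
[ 0.4486 -0.1132  0.1209] -78.91271487019496
delta to (.609,-.18) in tool: [ 0.1013 -0.1436  0.001 ]
```

Call:
servo_tool --pt "0.018 -0.025 0" --pt "0.04 -0.057 0" --pt "0.062 -0.089 0" --pt "0.084 -0.12 0" --pt "0.101 -0.144 0" --spin '[2, 4, 6, 9, 11.1]' --grip '[1, 1, 1, 1, 1]'

```text
time_s: 29.35
tcp_pos: [0.6093, -0.1858, 0.1165]
ee_rot: [[-0.004, -1.0, -0.001], [-1.0, 0.004, 0.0], [-0.0, 0.001, -1.0]]
wrist_force: [0.7, -0.3, -1.2]
gripper_width: 0.176
gripper_force: 30.0
```

Call:
servo_tool --pt "0 0 0" --pt "0 0 0" --pt "0 0 0" --pt "0 0 0" --pt "0 0 0" --spin '[0, 0, 0, 0, 0]' --grip '[1, 1, 1, 1, 1]'

```text
time_s: 29.77
tcp_pos: [0.6063, -0.1842, 0.1181]
ee_rot: [[-0.0, -1.0, -0.001], [-1.0, 0.0, 0.0], [-0.0, 0.001, -1.0]]
wrist_force: [0.5, 0.0, -1.2]
gripper_width: 0.184
gripper_force: 30.0
```

```bash
python3 - <<'E'
from m import *
s=sense();R=np.array(s["ee_rot"]);t=np.array(s["tcp_pos"]);print(t,np.degrees(np.arctan2(R[1,0],R[0,0])))
W=cloud(shot("wrist","w7.png"))
p=W[(W[...,0]>.55)&(W[...,0]<.72)&(W[...,1]<-.15)&(W[...,1]>-.28)&(W[...,2]>.027)&(W[...,2]<.038)];print("foam",len(p),rect(p))
p=W[(W[...,0]>.58)&(W[...,0]<.69)&(W[...,1]<-.17)&(W[...,1]>-.255)&(W[...,2]>.014)&(W[...,2]<.025)];print("floor",len(p),rect(p),np.median(p[:,2]))
p=sel(W,t[0],t[1]-.003,t[2]-.03,t[2]+.0,.05);print("stock",len(p),rect(p),p[:,2].min(),p[:,2].max(),np.median(p[:,2]))
p=sel(W,t[0]+.03,t[1]+.01,.08,.094,.05);print("blade",len(p),rect(p) if len(p) else 0)
E
```

```text
[ 0.6063 -0.1842  0.1181] -90.01084502663024
foam 13180 ((637.4441528320312, -212.5774383544922), (115.41527557373047, 90.5484848022461), 0.47761213779449463)
floor 3217 ((637.5800170898438, -211.38677978515625), (75.64369201660156, 52.67669677734375), 0.9810815453529358) 0.020873258410008255
stock 2708 ((607.0184326171875, -193.143310546875), (31.080595016479492, 40.94923782348633), 23.342130661010742) 0.08840069709661694 0.1180933448389315 0.10267563876315584
blade 380 ((631.8886108398438, -189.22915649414062), (74.92464447021484, 25.64592933654785), 26.50249481201172)
```

View pics/w7.png

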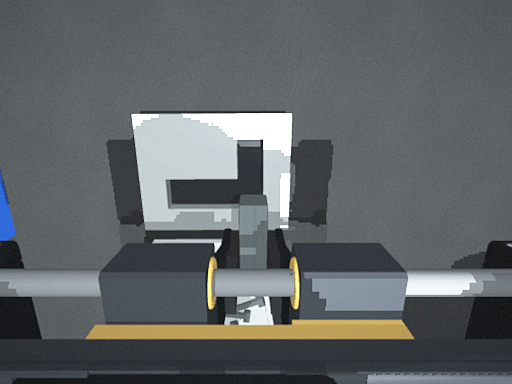

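Foam block at (212,170) with the L cut-out floor at (215,192) and (250,160); the stock's end at (253,200). Moving over the pocket, just above the foam.

Call:
servo_tool --pt "0.006 -0.001 0" --pt "0.018 -0.003 0" --pt "0.0256 -0.0032 0.005" --pt "0.0256 -0.0032 0.02" --pt "0.0256 -0.0032 0.035" --spin '[-0.5, -0.5, -0.5, -0.5, -0.5]' --grip '[1, 1, 1, 1, 1]'

```text
time_s: 30.23
tcp_pos: [0.611, -0.2119, 0.0833]
ee_rot: [[0.006, -1.0, 0.002], [-1.0, -0.006, -0.0], [0.0, -0.002, -1.0]]
wrist_force: [-0.5, 0.4, -2.0]
gripper_width: 0.181
gripper_force: 30.0
```

Call:
servo_tool --pt "0 0 0" --pt "0 0 0" --pt "0 0 0" --pt "0 0 0" --pt "0 0 0" --spin '[0, 0, 0, 0, 0]' --grip '[1, 1, 1, 1, 1]'

```text
time_s: 30.65
tcp_pos: [0.6112, -0.2105, 0.0842]
ee_rot: [[0.008, -1.0, 0.002], [-1.0, -0.008, -0.0], [0.0, -0.002, -1.0]]
wrist_force: [-0.2, 0.1, -2.2]
gripper_width: 0.179
gripper_force: 30.0
```

```bash
python3 - <<'E'
from m import *
s=sense();R=np.array(s["ee_rot"]);t=np.array(s["tcp_pos"]);print(t,np.degrees(np.arctan2(R[1,0],R[0,0])))
c=shot("wrist","w8.png");W=cloud(c);zt=t[2]-.0381
p=W[(W[...,0]>.55)&(W[...,0]<.72)&(W[...,1]<-.15)&(W[...,1]>-.28)&(W[...,2]>.027)&(W[...,2]<.038)];print("foam",len(p),rect(p))
m=(abs(W[...,2]-zt-.022)<.003)&(abs(W[...,0]-t[0])<.012)&(abs(W[...,1]-t[1]+.017)<.02)
p=W[m&(W[...,1]<t[1]-.015)];print("stock end",len(p),p.min(0),p.max(0))
m=(abs(W[...,2]-zt-.005)<.004)&(W[...,0]>t[0]+.01)&(W[...,0]<t[0]+.09)&(abs(W[...,1]-t[1]-.012)<.02)
p=W[m];print("blade",len(p),p.min(0) if len(p) else 0,p.max(0) if len(p) else 0)
for n in("top","side"):
    W=cloud(shot(n))
    m=(abs(W[...,2]-zt-.005)<.004)&(W[...,0]>t[0]+.01)&(W[...,0]<t[0]+.09)&(abs(W[...,1]-t[1]-.012)<.03)
    p=W[m];print(n,"blade",len(p),rect(p) if len(p)>3 else 0)
E
```

```text
[ 0.6112 -0.2105  0.0842] -89.53394500786922
foam 11781 ((637.4769287109375, -225.115234375), (115.82341003417969, 66.32584381103516), 0.047658879309892654)
stock end 705 [ 0.6046 -0.2387  0.0652] [ 0.6207 -0.2255  0.0704]
blade 247 [ 0.6327 -0.2085  0.0472] [ 0.6755 -0.2013  0.0533]
top blade 20 ((630.9129638671875, -195.15576171875), (17.77967071533203, 20.74113655090332), 78.92927551269531)
side blade 76 ((657.9047241210938, -200.29742431640625), (35.788055419921875, 21.194704055786133), 2.7825841903686523)
```

View pics/w8.png

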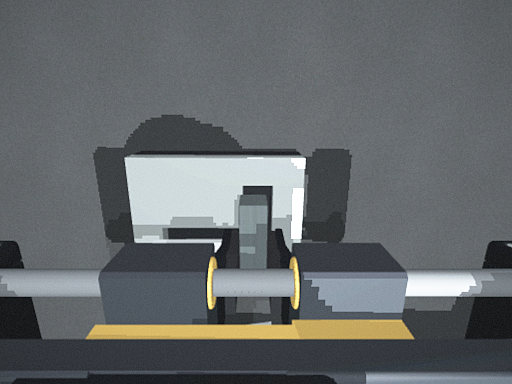

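The square hovers over its pocket; pictures show the stock end at (254,205) slightly too far along +x (about 2.5 mm). Correcting and lowering gently.

Call:
servo_tool --pt "-0.0005 0.0025 0" --pt "-0.0005 0.0025 0.004" --pt "-0.0005 0.0025 0.008" --pt "-0.0005 0.0025 0.011" --pt "-0.0005 0.0025 0.012" --spin '[0.2, 0.2, 0.2, 0.2, 0.2]' --grip '[1, 1, 1, 1, 1]'

```text
time_s: 31.22
tcp_pos: [0.6075, -0.2097, 0.0701]
ee_rot: [[0.004, -1.0, -0.002], [-1.0, -0.004, 0.0], [-0.0, 0.002, -1.0]]
wrist_force: [-0.2, 0.4, -1.6]
gripper_width: 0.179
gripper_force: 30.0
```

Call:
servo_tool --pt "0 0 0.001" --pt "0 0 0.002" --pt "0 0 0.003" --pt "0 0 0.004" --pt "0 0 0.004" --spin '[0, 0, 0, 0, 0]' --grip '[1, 1, 1, 1, 1]'

```text
time_s: 31.63
tcp_pos: [0.608, -0.2098, 0.067]
ee_rot: [[0.004, -1.0, -0.0], [-1.0, -0.004, 0.0], [-0.0, 0.0, -1.0]]
wrist_force: [-0.9, 0.8, -1.9]
gripper_width: 0.184
gripper_force: 30.0
```

Call:
servo_tool --pt "0 0 0.001" --pt "0 0 0.002" --pt "0 0 0.003" --pt "0 0 0.003" --pt "0 0 0.003" --spin '[0, 0, 0, 0, 0]' --grip '[1, 1, 1, 1, 1]'

```text
time_s: 32.05
tcp_pos: [0.608, -0.2099, 0.0641]
ee_rot: [[0.004, -1.0, -0.0], [-1.0, -0.004, 0.0], [-0.0, 0.0, -1.0]]
wrist_force: [0.3, 0.2, -2.3]
gripper_width: 0.182
gripper_force: 30.0
```

Call:
servo_tool --pt "0 0 0.001" --pt "0 0 0.002" --pt "0 0 0.003" --pt "0 0 0.004" --pt "0 0 0.004" --spin '[0, 0, 0, 0, 0]' --grip '[1, 1, 1, 1, 1]'

```text
time_s: 32.47
tcp_pos: [0.6079, -0.2098, 0.0598]
ee_rot: [[0.004, -1.0, -0.001], [-1.0, -0.004, 0.0], [-0.0, 0.001, -1.0]]
wrist_force: [-0.2, 0.1, -2.3]
gripper_width: 0.179
gripper_force: 30.0
```

Call:
servo_tool --pt "0 0 0.001" --pt "0 0 0.0015" --pt "0 0 0.002" --pt "0 0 0.002" --pt "0 0 0.002" --spin '[0, 0, 0, 0, 0]' --grip '[1, 1, 1, 1, 1]'

```text
time_s: 32.88
tcp_pos: [0.6081, -0.2099, 0.0582]
ee_rot: [[0.004, -1.0, 0.0], [-1.0, -0.004, -0.0], [0.0, -0.0, -1.0]]
wrist_force: [-0.3, -0.3, -0.6]
gripper_width: 0.175
gripper_force: 30.0
```

Call:
servo_tool --pt "0 0 0" --pt "0 0 0" --pt "0 0 0" --pt "0 0 0" --pt "0 0 0" --spin '[0, 0, 0, 0, 0]' --grip '[0.6, 0.5, 0.5, 0.5, 0.5]'

```text
time_s: 33.3
tcp_pos: [0.6082, -0.2099, 0.0583]
ee_rot: [[0.005, -1.0, 0.0], [-1.0, -0.005, -0.0], [0.0, -0.0, -1.0]]
wrist_force: [-0.1, -0.2, 0.7]
gripper_width: 0.458
gripper_force: 0.0
```

Call:
servo_tool --pt "0 0 -0.01" --pt "0 0 -0.03" --pt "0 0 -0.055" --pt "0 0 -0.08" --pt "0 0 -0.09" --spin '[0, 0, 0, 0, 0]' --grip '[0.5, 0.5, 0.5, 0.5, 0.5]'

```text
time_s: 33.72
tcp_pos: [0.61, -0.2104, 0.1531]
ee_rot: [[0.005, -1.0, 0.007], [-1.0, -0.005, -0.002], [0.002, -0.007, -1.0]]
wrist_force: [-0.1, -0.8, 1.0]
gripper_width: 0.494
gripper_force: 0.0
```

```bash
python3 - <<'E'
from m import *
s=sense();t=np.array(s["tcp_pos"]);print(t)
W=cloud(shot("wrist","w9.png"))
def rep(W,n):
    p=sel(W,.61,-.213,.0375,.05,.04);print(n,"stock",len(p),rect(p),np.median(p[:,2]))
    m=(W[...,0]>.624)&(W[...,0]<.668)&(abs(W[...,1]+.1975)<.007);p=W[m];print(" blade z",len(p),np.percentile(p[:,2],[5,50,95]))
    p=W[(W[...,0]>.55)&(W[...,0]<.72)&(W[...,1]<-.15)&(W[...,1]>-.28)&(W[...,2]>.027)&(W[...,2]<.036)];print(" foam",len(p),rect(p))
rep(W,"wrist")
for n in("side","top"): rep(cloud(shot(n,n+"9.png")),n)
E
```

```text
[ 0.61   -0.2104  0.1531]
wrist stock 1025 ((609.2254028320312, -212.55902099609375), (15.674415588378906, 50.19670867919922), 0.19220690429210663) 0.042798296086530546
 blade z 851 [0.0249 0.0262 0.1803]
 foam 9680 ((637.3765869140625, -212.55172729492188), (115.35973358154297, 90.67777252197266), 0.36168172955513)
side stock 119 ((608.5142822265625, -214.86827087402344), (52.86092758178711, 16.753732681274414), 89.6399154663086) 0.04149738272550607
 blade z 95 [0.022  0.0253 0.1907]
 foam 1151 ((636.9951782226562, -215.1974639892578), (119.00067138671875, 93.42845153808594), 0.3401229679584503)
top stock 30 ((607.7647705078125, -197.13742065429688), (12.81916618347168, 18.457691192626953), 1.207982063293457) 0.041864923527353604
 blade z 157 [0.0227 0.4855 0.494 ]
 foam 333 ((623.241943359375, -212.37490844726562), (89.19596099853516, 89.82546997070312), 0.08907510340213776)
```

View pics/w9.png

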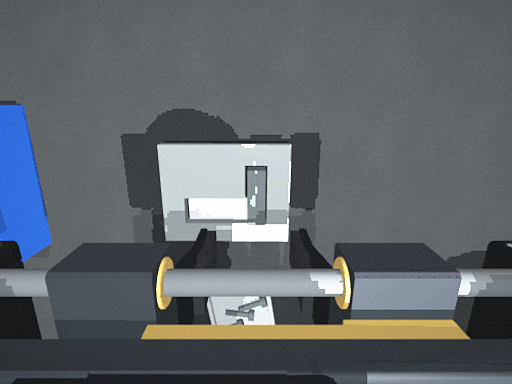

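The square lies fully home: stock (257,190) and blade (218,209) sunk in the cut-out, stock top at 42 mm, blade top at 25 mm. Last check of the whole bench.

View pics/side9.png

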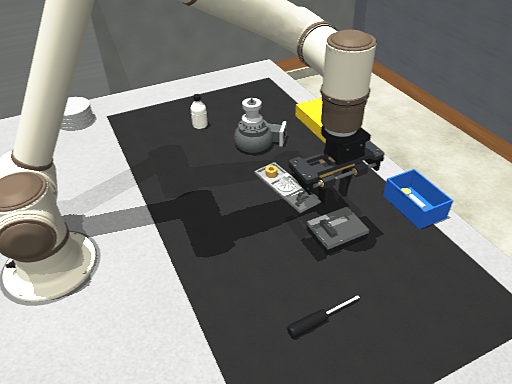

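The stack stands at (252,125), collar (271,171) and wheel (289,184) sit in their bays, the square is home, and bottle and screwdriver are unmoved.

```bash
python3 -c "
from station import *
print(finish_job())"
```

```text
the job is handed in; nothing more can be done
None
```

I handed the job in at about 34 s of the 112 s allowed, and the last pictures and measurements put every part where you asked; the hand-in call gave no verdict. The oil bottle and screwdriver look unmoved.

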